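# File the edge of a seal blank

## Task

File the top edge of the thin brass plate that stands in the small vise: take the file block by its wooden grip and, holding it level, push it straight across the edge, away from you, in at least three full strokes from the front part of the file to its rear part. Bear down gently but steadily through each stroke (about 10 N, never over 22 N) and lift the file clear before you bring it back, so that it never drags backwards over the springy plate. Then lay the file down flat on the stone tray, clear of the tin on it, let go of it, and leave the other things where they are.

Things in the scene. Friction and masses are not known exactly. Their poses are not given: they have to be found in the camera images.
- file_grip (a point): Centre of the upright wooden grip of the file block (origin). Below it is the file: a flat steel bar 150 mm long (x), 24 mm wide (y), 6 mm thick, whose flat underside lies 39 mm below this point; +x points to the file's front end (a short narrow steel tongue, 10 mm long, shows it), z is up. The grip is square, 28 x 28 mm, 50 mm tall, from 14 mm to 64 mm above the underside, on a wooden saddle 100 x 22 mm. 0.2 to 0.35 kg. It starts flat on the desk, at the right.
- file: The same file block; its origin is the centre of the flat underside, same axes.
- vise: Small grey bench vise, fixed to the desk, with what it holds; origin at the centre of its underside, axes as jaw_top. Base 110 x 80 x 12 mm; two jaws 60 mm wide (y), together 53 mm deep (x); a screw with a cross bar sticks out to -x below the jaws' tops.
- jaw_top (a point): Middle of the jaws' top faces, 60 mm above the desk. +x is the direction of the forward stroke (away from the robot, square to the plate's face), y runs along the plate's edge, z is up. A brass plate 4 mm thick (x) and 44 mm wide (y) stands upright in the middle between the jaws; its level top edge stands somewhere between 12 and 28 mm above the jaws, differently each time and not told: feel for it. Its seat gives about 1 mm per 4 N of downward press.
- plate (a joint): Lean of the springy brass plate, rad: 0 upright, positive when its edge is dragged to jaw_top's +x (forward), negative when dragged back. It pivots 45 mm below its edge with 6 N m/rad, so 1 N of drag leans it 0.0075 rad; it springs back upright when let go.
- stone_tray: Flat grey-white marble tray, fixed, 303 mm long (y), 104 mm wide (x), 10 mm high, at the left, its length pointing roughly away from the robot; origin at the centre of its underside. The green tin stands on its far end, the rest of the tray is free.
- green_tin: Small green lidded tin, 41 x 57 x 18 mm, loose, on the far end of the tray; origin at the centre of its underside. Bystander.
- round_box: Round cream box, diameter 71 mm, 30 mm high, loose, behind the vise; origin at the centre of its underside. Bystander.
- paste_tin: Round pale tin, diameter 66 mm, 22 mm high, loose, behind the vise; origin at the centre of its underside. Bystander.
- inkwell: Open glass inkwell, 47 x 47 x 32 mm, loose, behind the vise; origin at the centre of its underside. Bystander.
Not all that is in view belongs to the job. What is meant by the file is not turquoise, and is the larger of those in its own colour.

How it is judged:
By the outcome, as a careful person would: the job done as asked, in the order asked, and still so for the second after the job is handed in, with the robot touching nothing.
It also fails if it takes over 72 s, if anything falls off the work surface, if the arm or the gripper's body presses on something with over 40 N, if the wrist force passes 120 N, or if a joint passes its speed limit or range.

## Robot

A 6-joint arm with a two-finger parallel gripper is mounted at the origin on a cart in front of the work surface, level with it; the furniture and walls round the work are solid. World frame = base frame: x ahead of the robot, y to its left, z up, the work surface at z = 0. Lengths are in m, angles in rad, forces in N, time in s.
With the tool pointing down it reaches from about 0.275 to 0.825 m from the base axis. Payload 5.2 kg.
Tool frame: the origin (TCP) lies between the finger pads; the fingertips stand 19 mm ahead of it and the grasp point (between the pads) is the TCP (r.tips_ahead is the distance from the TCP to the fingertips, in m); z points along the fingers, y is the direction in which the jaws open and shut (so a half turn about z gives the same grasp; the last joint's range is limited). The gripper opens to 93 mm and grips with 3 to 60 N. Pads are 15 mm wide; open, the fingers measure 128 mm over their backs; the gripper's body (75 mm by 188 mm) begins 65 mm behind the grasp point.
Start: joints at [1.043, 0.259, 1.535, -0, 1.348, -0.203], TCP at [0.175, 0.521, 0.2] pointing down, gripper open.
Joint ranges: [-3.14, 3.14], [-0.91, 2.08], [0.19, 2.58], [-1.22, 4.36], [0.22, 2.71], [-3.12, 3.12]. Speed limits (rad/s): [2.57, 2.57, 3.14, 3.14, 3.14, 3.14].

## Interface

Orientations are given as a 3x3 rotation matrix whose columns are the frame's x, y, z axes.
In Python, from plant import r gives the robot as it stands.
- The arm moves only by the tool servo_tool, never from a script. Its argument "rows" is a list of rows, each an object with "xyz": the shift along the tool's x, y, z in cm, a list of three; "delta_rot": the turn, a rotation vector about the tool's x, y, z in degrees, a list of three; "claw": the closure, from -1 (fully open) to 1 (shut). In form: [{"xyz": [x, y, z], "delta_rot": [rx, ry, rz], "claw": claw}, ...]. A call has 1 to 12 rows; each row is the pose to reach, as a shift and turn from the pose measured when the call began, along the tool's axes at that moment; what a row does not reach only later rows make up. A row lasts 1/8 s, in which the tool goes at most 62.5 mm and 10.7 degrees, less where a joint would pass 70% of its speed; a pose out of reach is approached as far as the arm can. A call with a gripper value outside its range is refused whole. The fingers move at their own pace and stop on an object; the grip force is fixed at half the most. Time passes only in rows, so rows that repeat a pose let the fingers close. It gives the time, the measured TCP pose, the force and the opening at its end, in the units of the state.
- r.get_obs(): the state, without advancing time (a new reading comes with each control period).
- r.read_camera(name): name is "scene" or "top" or "wrist"; returns the picture (400x640x3 uint8, red, green, blue); there is no depth.
- r.calibration(name): a dict with "camera_matrix" (3x3 intrinsics, pixels), "T" (4x4, takes a point from camera to world coordinates). Camera axes: x right, y down, z forward; pixel columns grow to the right and rows downward; lengths in m; the calibration is good to about 2 mm. A picture is of the moment at which its call begins: read the wrist's pose just before it. calibration takes no time and is no camera call; for the wrist camera it gives the pose at the moment of the call.
- r.finish_job(): hands the job in, once; it reports no verdict.
The state is a dict: "time": time; "qpos": joint angles; "dq": joint speeds; "joint_efforts": joint torques, N m; "ee_pos": TCP position; "tool_rot": TCP orientation; "ft_force": force on the tool from outside, world axes, zero at the start; "torque": the same for the moment, N m; "gripper_width": opening from 0.0 (shut) to 1.0 (fully open).
Only numpy, scipy, OpenCV 4.12 (cv2) and the standard library are available. Lean on these libraries where they do the work, as an engineer would, in place of code of your own. Each camera call takes 0.05 s, during which the arm holds its last target.

## Working session

There is one attempt and no reset: what is moved stays moved. The work goes in short steps, Python scripts to look and compute and a tool call to move; the robot and the scene stay as the last step left them, time stands still between calls to the robot, and variables do not carry over. Pictures are saved under pics/ and viewed, and the job is handed in when it is done.

Besides the shell and the picture viewer there is one more tool, called after ">>>" as name(argument=value, ...) on one line, values as JSON. servo_tool: Moves the arm, as the interface text tells. Its arguments: {"type":"object","properties":{"rows":{"type":"array"}},"required":["rows"]}

```bash
mkdir -p pics; ls; python3 - <<'E'
from plant import r
import cv2
o=r.get_obs();print(o)
for n in ["scene","top","wrist"]:
    im=r.read_camera(n);cv2.imwrite(f"pics/{n}0.png",im[:,:,::-1]);c=r.calibration(n);print(n,c["camera_matrix"],c["T"])
E
```

```text
pics
{'time': 0.0, 'qpos': array([ 1.04318739e+00,  2.59325082e-01,  1.53605829e+00, -1.59225682e-05,
        1.34797744e+00, -2.02825121e-01]), 'dq': array([ 5.05275800e-05,  3.59500994e-05,  1.14355124e-03, -4.21522276e-04,
       -7.34704462e-04,  2.61686791e-04]), 'joint_efforts': array([-2.19434078e-03, -4.37295270e+01, -2.83993417e+01,  7.16061308e-02,
        4.07631893e-02, -1.01641701e-04]), 'ee_pos': array([0.17521466, 0.5207508 , 0.19913732]), 'tool_rot': array([[-9.47720711e-01,  3.19099806e-01, -8.76798496e-04],
       [ 3.19100828e-01,  9.47719528e-01, -1.53553595e-03],
       [ 3.40969834e-04, -1.73504635e-03, -9.99998437e-01]]), 'ft_force': array([-0.04337396,  0.29920137,  1.03730897]), 'torque': array([-0.00629479, -0.02790396,  0.02249887]), 'gripper_width': 0.9974930910700625}
scene [[364.640992     0.         324.90840822]
 [  0.         364.640992   200.96982522]
 [  0.           0.           1.        ]] [[-0.90358409 -0.30956765  0.29614803  0.2858803 ]
 [-0.42836258  0.66322037 -0.61371349  0.53703153]
 [-0.00642556 -0.68140048 -0.73188257  0.778223  ]
 [ 0.          0.          0.          1.        ]]
top [[378.0664178    0.         313.11232615]
 [  0.         378.0664178  195.16824003]
 [  0.           0.           1.        ]] [[ 0.02360725 -0.99164916  0.12678577  0.45043361]
 [-0.99972031 -0.02323769  0.00439337 -0.0613537 ]
 [-0.00141047 -0.12685403 -0.99192039  1.05248691]
 [ 0.          0.          0.          1.        ]]
wrist [[310.03873512   0.         322.52605884]
 [  0.         310.03873512 202.66975966]
 [  0.           0.           1.        ]] [[ 0.31921328  0.919863    0.22793628  0.11312816]
 [ 0.9476808  -0.30933591 -0.07881869  0.54138718]
 [-0.00199352  0.24117081 -0.97048064  0.38372085]
 [ 0.          0.          0.          1.        ]]
```

View pics/top0.png

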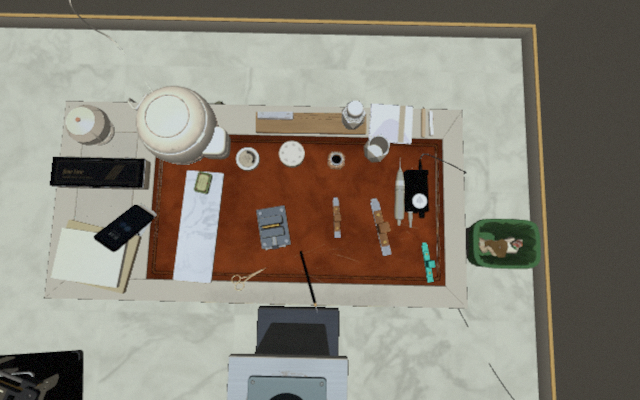

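View pics/scene0.png

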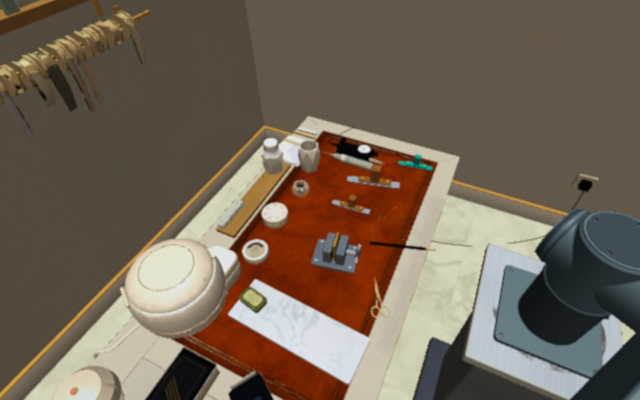

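View pics/wrist0.png

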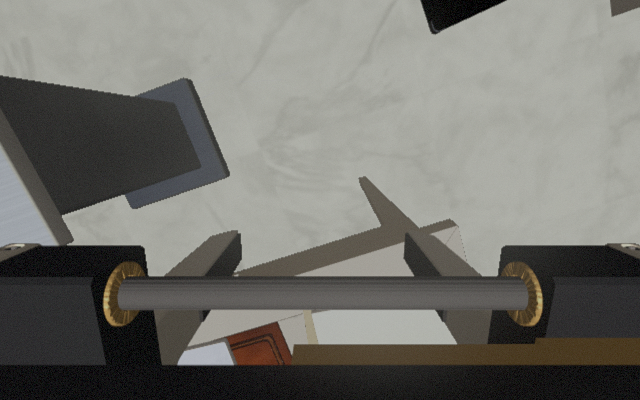

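The top view shows the vise at (273,227), the tray at (200,226) with the tin at (203,182), the larger file at (381,227), a smaller one at (337,217) and a turquoise one at (428,262). I'll zoom in on these.

```bash
cat > h.py <<'E'
import numpy as np,cv2
from plant import r
def ray(n,px,z,c=None):
    c=c or r.calibration(n);K=c["camera_matrix"];T=c["T"]
    d=T[:3,:3]@np.linalg.inv(K)@np.array([px[0],px[1],1.]);o=T[:3,3]
    return o+d*(z-o[2])/d[2]
def proj(n,P,c=None):
    c=c or r.calibration(n);T=np.linalg.inv(c["T"]);p=c["camera_matrix"]@(T[:3,:3]@np.array(P)+T[:3,3]);return p[:2]/p[2]
E
python3 - <<'E'
import cv2
a=cv2.imread("pics/top0.png")
A=cv2.resize(a[185:265,315:415],None,fx=7,fy=7,interpolation=cv2.INTER_CUBIC);cv2.imwrite("pics/zf.png",A)
B=cv2.resize(a[195:260,245:305],None,fx=9,fy=9,interpolation=cv2.INTER_CUBIC);cv2.imwrite("pics/zv.png",B)
E
```

```text
(no output)
```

View pics/zf.png

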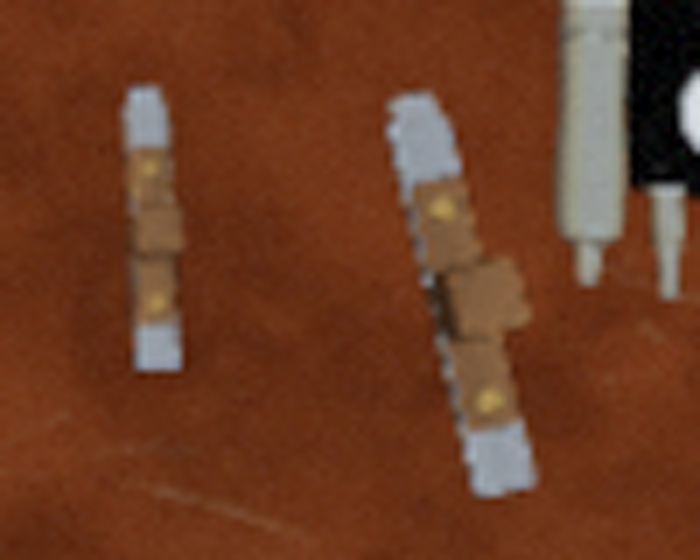

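View pics/zv.png

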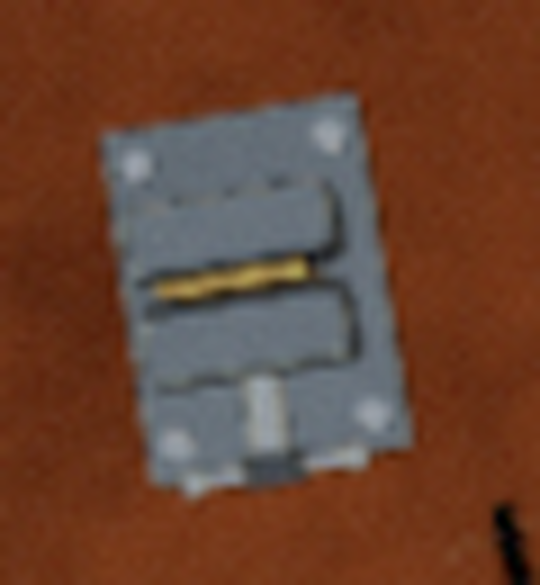

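```bash
python3 - <<'E'
from h import *
f=lambda u,v,z:print((u,v),ray("top",(315+u/7-.5,185+v/7-.5),z).round(4))
print("grip top corners z.064")
for p in [(446,272),(510,258),(528,320),(465,338)]: f(*p,.064)
print("steel ends z.006: front L,R, rear L,R")
for p in [(388,105),(432,92),(475,495),(535,485)]: f(*p,.006)
g=lambda u,v,z:print((u,v),ray("top",(245+u/9-.5,195+v/9-.5),z).round(4))
print("vise base z.012")
for p in [(102,133),(355,95),(412,442),(152,488)]: g(*p,.012)
print("jaw");
for p in [(130,205),(325,180),(350,358),(160,388)]: g(*p,.06)
print("plate z.08")
for p in [(152,288),(308,268)]: g(*p,.08)
# tray
a=cv2.imread("pics/top0.png")
hsv=cv2.cvtColor(a,cv2.COLOR_BGR2HSV)
m=((hsv[...,1]<60)&(hsv[...,2]>120)).astype('uint8');m[:,:160]=0;m[:,232:]=0;m[:170]=0;m[283:]=0
n,l,s,c=cv2.connectedComponentsWithStats(m);i=1+s[1:,4].argmax();
rc=cv2.minAreaRect(np.argwhere(l==i)[:,::-1].astype('float32'));print(rc)
for p in cv2.boxPoints(rc): print(p,ray("top",p,.01).round(4))
for p in [(196,173),(210,173),(208,193),(194,192)]: print('tin',ray("top",p,.018+.01).round(4))
E
```

```text
grip top corners z.064
(446, 272) [ 0.5066 -0.2286  0.064 ]
(510, 258) [ 0.5124 -0.2525  0.064 ]
(528, 320) [ 0.4895 -0.2591  0.064 ]
(465, 338) [ 0.4823 -0.2357  0.064 ]
steel ends z.006: front L,R, rear L,R
(388, 105) [ 0.5757 -0.2152  0.006 ]
(432, 92) [ 0.5814 -0.2327  0.006 ]
(475, 495) [ 0.4232 -0.2499  0.006 ]
(535, 485) [ 0.4276 -0.2733  0.006 ]
vise base z.012
(102, 133) [0.5404 0.1005 0.012 ]
(355, 95) [0.554  0.0232 0.012 ]
(412, 442) [0.4487 0.0024 0.012 ]
(152, 488) [0.433  0.0807 0.012 ]
jaw
(130, 205) [0.5154 0.0839 0.06  ]
(325, 180) [0.5241 0.0273 0.06  ]
(350, 358) [0.4725 0.0182 0.06  ]
(160, 388) [0.4626 0.073  0.06  ]
plate z.08
(152, 288) [0.4906 0.0738 0.08  ]
(308, 268) [0.4973 0.0295 0.08  ]
((195.5, 226.0), (112.0, 71.0), 90.0)
[160. 170.] [0.6448 0.3744 0.01  ]
[231. 170.] [0.6494 0.1752 0.01  ]
[231. 282.] [0.3421 0.1594 0.01  ]
[160. 282.] [0.3375 0.3513 0.01  ]
tin [0.6354 0.267  0.028 ]
tin [0.6363 0.2285 0.028 ]
tin [0.5806 0.2307 0.028 ]
tin [0.5825 0.2692 0.028 ]
```

```bash
cat >> h.py <<'E'
from scipy.spatial.transform import Rotation as Ro
def Rt(deg):
    c,s=np.cos(np.radians(deg)),np.sin(np.radians(deg));return np.array([[-s,c,0],[c,s,0],[0,0,-1.]])
def to(P,deg,o=None):
    o=o or r.get_obs();R=o["tool_rot"]
    d=R.T@(np.array(P)-o["ee_pos"])*100;v=Ro.from_matrix(R.T@Rt(deg)).as_rotvec(degrees=True)
    print("to",P,deg,"xyz cm",d.round(2),"rot",v.round(2));return d,v
def st():
    o=r.get_obs();R=o["tool_rot"];print("t",round(o["time"],2),"p",o["ee_pos"].round(4),"yaw",np.degrees(np.arctan2(R[1,1],R[0,1])).round(2),"tilt z",R[:2,2].round(4),"F",o["ft_force"].round(2),"M",o["torque"].round(2),"w",round(o["gripper_width"]*93,1));return o
E
python3 - <<'E'
from h import *
to([.44,-.235,.2],13.8)
g=lambda u,v,z:print((u,v),ray("top",(u,v),z).round(4))
for p in [(186,170.5),(223.5,173),(212,282),(174,280)]: g(*p,.01)
a=cv2.imread("pics/top0.png")
cv2.imwrite("pics/zt.png",cv2.resize(a[160:290,160:235],None,fx=4.5,fy=4.5,interpolation=cv2.INTER_CUBIC))
E
```

```text
to [0.44, -0.235, 0.2] 13.8 xyz cm [-49.21 -63.19   0.  ] rot [-8.000e-02  2.000e-02  5.759e+01]
(186, 170.5) [0.6451 0.3013 0.01  ]
(223.5, 173) [0.6404 0.1958 0.01  ]
(212, 282) [0.3409 0.2108 0.01  ]
(174, 280) [0.3437 0.3138 0.01  ]
```

View pics/zt.png

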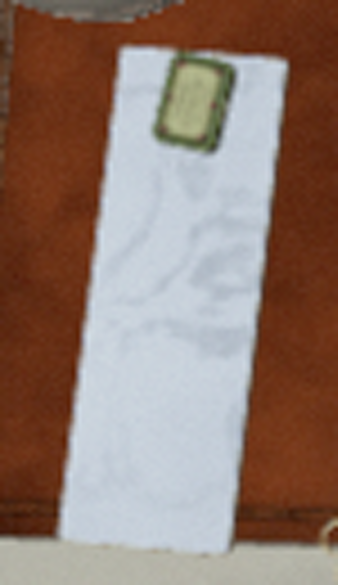

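Tray (0.34–0.64, y≈0.255) is consistent with the given 303×104 mm. I'm moving above the file.

>>> servo_tool(rows=[{"xyz":[-49.2,-63.2,0],"delta_rot":[0,0,57.6],"claw":-1},{"xyz":[-49.2,-63.2,0],"delta_rot":[0,0,57.6],"claw":-1},{"xyz":[-49.2,-63.2,0],"delta_rot":[0,0,57.6],"claw":-1},{"xyz":[-49.2,-63.2,0],"delta_rot":[0,0,57.6],"claw":-1},{"xyz":[-49.2,-63.2,0],"delta_rot":[0,0,57.6],"claw":-1},{"xyz":[-49.2,-63.2,0],"delta_rot":[0,0,57.6],"claw":-1},{"xyz":[-49.2,-63.2,0],"delta_rot":[0,0,57.6],"claw":-1},{"xyz":[-49.2,-63.2,0],"delta_rot":[0,0,57.6],"claw":-1},{"xyz":[-49.2,-63.2,0],"delta_rot":[0,0,57.6],"claw":-1},{"xyz":[-49.2,-63.2,0],"delta_rot":[0,0,57.6],"claw":-1},{"xyz":[-49.2,-63.2,0],"delta_rot":[0,0,57.6],"claw":-1},{"xyz":[-49.2,-63.2,0],"delta_rot":[0,0,57.6],"claw":-1}])

```text
time: 1.65
ee_pos: [0.4232, -0.1889, 0.1999]
tool_rot: [[-0.238, 0.971, -0.0], [0.971, 0.238, -0.001], [-0.001, -0.001, -1.0]]
ft_force: [0.4, 0.8, 0.7]
gripper_width: 1.0
```

```bash
python3 - <<'E'
from h import *
st();c=r.calibration("wrist")
cv2.imwrite("pics/w1.png",r.read_camera("wrist")[:,:,::-1]);np.savez("w1.npz",K=c["camera_matrix"],T=c["T"])
to([.498,-.244,.15],13.8)
E
```

```text
t 1.65 p [ 0.4232 -0.1889  0.1999] yaw 13.74 tilt z [-0.0004 -0.001 ] F [0.37 0.76 0.72] M [-0.04  0.02  0.02] w 93.0
to [0.498, -0.244, 0.15] 13.8 xyz cm [-6.29  5.9   5.01] rot [-0.02  0.39 -0.19]
```

View pics/w1.png

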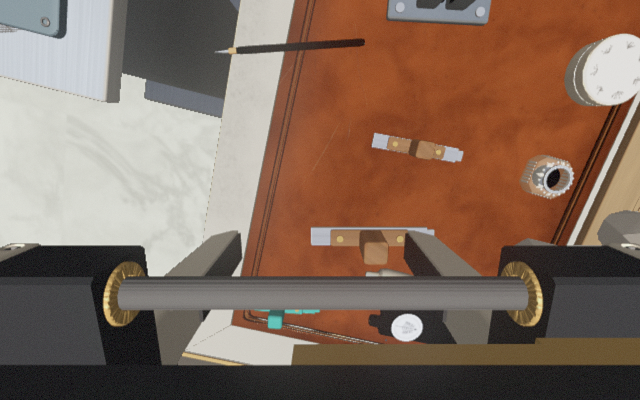

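The wrist view shows the large file at (370,237), with its tongue on the far side (433,233). Now a cross-check of the grip position.

```bash
python3 - <<'E'
from h import *
d=np.load("w1.npz");c={"camera_matrix":d["K"],"T":d["T"]}
a=cv2.imread("pics/w1.png")
for p in [(312,228),(310.5,244.5)]:print(ray("wrist",p,.006,c).round(4))
for P in [(.498,-.244,.064)]:print(proj("wrist",P,c))
yaw=np.radians(13.8);u=np.array([np.cos(yaw),np.sin(yaw)]);w=np.array([-u[1],u[0]])
for s in(-14,14):
  for t in(-14,14):
    q=proj("wrist",np.r_[np.array([.4977,-.244])+(s*u+t*w)/1e3,.064],c);print(q.round(1))
    cv2.circle(a,tuple(int(round(v)) for v in q),1,(0,255,0),-1)
for s in(-75,75):
  for t in(-12,12):
    q=proj("wrist",np.r_[np.array([.4977,-.244])+(s*u+t*w)/1e3,.006],c)
    cv2.circle(a,tuple(int(round(v)) for v in q),1,(255,0,0),-1)
cv2.imwrite("pics/w1z.png",cv2.resize(a[210:275,300:450],None,fx=5,fy=5,interpolation=cv2.INTER_CUBIC))
E
```

```text
[ 0.4251 -0.2529  0.006 ]
[ 0.4284 -0.2753  0.006 ]
[376.00741217 252.30205269]
[362.7 263.9]
[363.5 240.4]
[387.7 263.9]
[389.  240.4]
```

View pics/w1z.png

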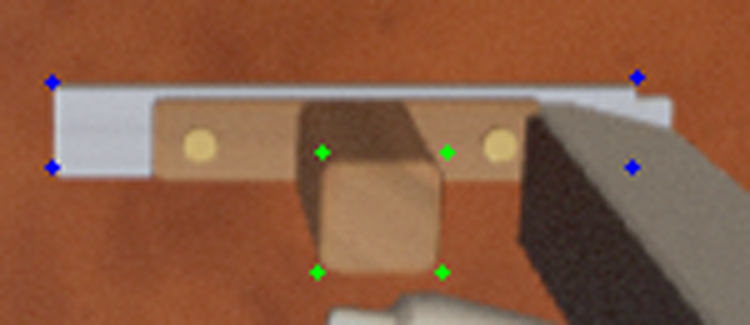

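Prediction fits to within ~2 mm. I'm taking the grip as (0.498, -0.2455), yaw 13.4°.

```bash
python3 - <<'E'
from h import *
to([.498,-.2455,.11],13.4);to([.498,-.2455,.038],13.4)
E
```

```text
to [0.498, -0.2455, 0.11] 13.4 xyz cm [-6.41  5.87  9.02] rot [-0.02  0.39  0.21]
to [0.498, -0.2455, 0.038] 13.4 xyz cm [-6.36  5.87 16.22] rot [-0.02  0.39  0.21]
```

>>> servo_tool(rows=[{"xyz":[-6.4,5.9,4.0],"delta_rot":[0,0.3,0.2],"claw":-1},{"xyz":[-6.4,5.9,7.0],"delta_rot":[0,0.3,0.2],"claw":-1},{"xyz":[-6.4,5.9,9.0],"delta_rot":[0,0.3,0.2],"claw":-1},{"xyz":[-6.4,5.9,9.0],"delta_rot":[0,0.3,0.2],"claw":-1},{"xyz":[-6.4,5.9,9.0],"delta_rot":[0,0.3,0.2],"claw":-1}])

```text
time: 2.33
ee_pos: [0.4986, -0.2453, 0.1111]
tool_rot: [[-0.232, 0.973, 0.001], [0.973, 0.232, -0.002], [-0.002, 0.0, -1.0]]
ft_force: [0.3, -0.3, 0.7]
gripper_width: 0.999
```

```bash
python3 - <<'E'
from h import *
st();to([.498,-.2455,.038],13.4)
E
```

```text
t 2.33 p [ 0.4986 -0.2453  0.1111] yaw 13.42 tilt z [ 0.001  -0.0023] F [ 0.33 -0.28  0.75] M [-0.1   0.07 -0.01] w 92.9
to [0.498, -0.2455, 0.038] 13.4 xyz cm [ 0.01 -0.06  7.31] rot [0.02 0.14 0.02]
```

>>> servo_tool(rows=[{"xyz":[0,-0.05,3.0],"delta_rot":[0,0.1,0],"claw":-1},{"xyz":[0,-0.05,5.5],"delta_rot":[0,0.1,0],"claw":-1},{"xyz":[0,-0.05,7.0],"delta_rot":[0,0.1,0],"claw":-1},{"xyz":[0,-0.05,7.3],"delta_rot":[0,0.1,0],"claw":-1},{"xyz":[0,-0.05,7.3],"delta_rot":[0,0.1,0],"claw":-1},{"xyz":[0,-0.05,7.3],"delta_rot":[0,0.1,0],"claw":1},{"xyz":[0,-0.05,7.3],"delta_rot":[0,0.1,0],"claw":1},{"xyz":[0,-0.05,7.3],"delta_rot":[0,0.1,0],"claw":1},{"xyz":[0,-0.05,7.3],"delta_rot":[0,0.1,0],"claw":1},{"xyz":[0,-0.05,7.3],"delta_rot":[0,0.1,0],"claw":1},{"xyz":[0,-0.05,7.3],"delta_rot":[0,0.1,0],"claw":1},{"xyz":[0,-0.05,7.3],"delta_rot":[0,0.1,0],"claw":1}])

```text
time: 3.82
ee_pos: [0.4982, -0.2455, 0.0381]
tool_rot: [[-0.232, 0.973, 0.001], [0.973, 0.232, -0.0], [-0.001, 0.0, -1.0]]
ft_force: [0.9, -0.3, 0.5]
gripper_width: 0.297
```

```bash
python3 - <<'E'
from h import *
st();c=r.calibration("wrist")
cv2.imwrite("pics/w2.png",r.read_camera("wrist")[:,:,::-1])
E
```

```text
t 3.83 p [ 0.4982 -0.2455  0.0381] yaw 13.42 tilt z [ 0.0005 -0.0005] F [ 0.91 -0.27  0.51] M [-0.1  -0.05  0.02] w 27.6
```

View pics/w2.png

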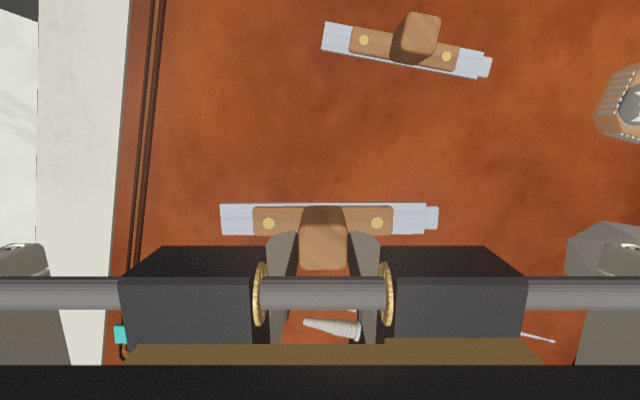

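Gripped (27.6 mm, front tongue facing away). Lifting and weighing, and I'm checking the vise in the scene view.

>>> servo_tool(rows=[{"xyz":[0,0,-3.0],"delta_rot":[0,0,0],"claw":1},{"xyz":[0,0,-7.0],"delta_rot":[0,0,0],"claw":1},{"xyz":[0,0,-11.0],"delta_rot":[0,0,0],"claw":1},{"xyz":[0,0,-12.5],"delta_rot":[0,0,0],"claw":1},{"xyz":[0,0,-12.5],"delta_rot":[0,0,0],"claw":1},{"xyz":[0,0,-12.5],"delta_rot":[0,0,0],"claw":1}])

```text
time: 4.62
ee_pos: [0.497, -0.2447, 0.161]
tool_rot: [[-0.232, 0.973, -0.002], [0.973, 0.232, 0.002], [0.002, -0.002, -1.0]]
ft_force: [0.6, 0.5, -3.5]
gripper_width: 0.297
```

```bash
python3 - <<'E'
from h import *
st();to([.440,.0413,.16],10.7)
a=cv2.imread("pics/scene0.png")
J=np.array([.494,.0515]);y=np.radians(10.7);u=np.array([np.cos(y),np.sin(y)]);w=np.array([-u[1],u[0]])
def dots(n,a,o,f):
  b=cv2.resize(a[o[1]:o[3],o[0]:o[2]],None,fx=f,fy=f,interpolation=cv2.INTER_CUBIC)
  for (hx,hy,z,col) in [(55,40,.012,(255,0,0)),(26.5,30,.06,(0,255,0))]:
    for s in(-1,1):
      for t in(-1,1):
        q=proj(n,np.r_[J+(s*hx*u+t*hy*w)/1e3,z])
        cv2.circle(b,(int((q[0]-o[0]+.5)*f),int((q[1]-o[1]+.5)*f)),3,col,-1)
  return b
b1=dots("scene",a,(300,220,375,285),7)
b2=dots("top",cv2.imread("pics/top0.png"),(245,195,305,260),4)
cv2.imwrite("pics/vs.png",b1);cv2.imwrite("pics/vt.png",b2)
E
```

```text
t 4.62 p [ 0.497  -0.2447  0.161 ] yaw 13.42 tilt z [-0.0023  0.0017] F [ 0.6   0.53 -3.52] M [-0.04  0.04 -0.01] w 27.6
to [0.44, 0.0413, 0.16] 10.7 xyz cm [29.14  1.09  0.17] rot [-0.11 -0.12  2.72]
```

View pics/vs.png

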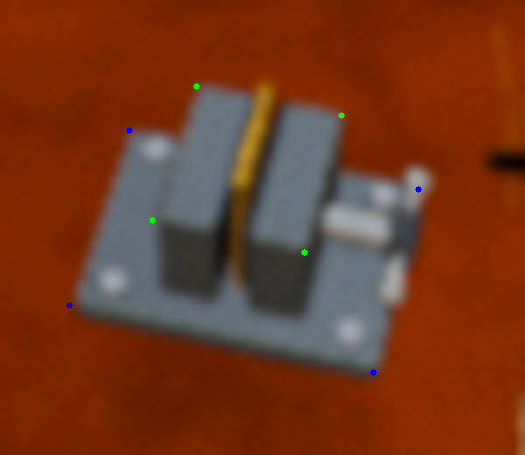

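View pics/vt.png

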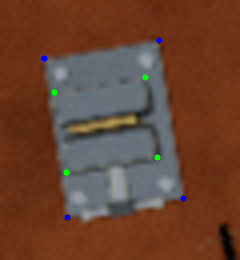

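Vise pose agrees in both views to ~1–2 mm. Moving the file to the stroke's start, above the plate.

>>> servo_tool(rows=[{"xyz":[6,0.3,0.1],"delta_rot":[-0.1,-0.1,1],"claw":1},{"xyz":[12,0.6,0.1],"delta_rot":[-0.1,-0.1,2.7],"claw":1},{"xyz":[18,0.9,0.1],"delta_rot":[-0.1,-0.1,2.7],"claw":1},{"xyz":[23,1.1,0.1],"delta_rot":[-0.1,-0.1,2.7],"claw":1},{"xyz":[27,1.1,0.1],"delta_rot":[-0.1,-0.1,2.7],"claw":1},{"xyz":[29.1,1.1,0.1],"delta_rot":[-0.1,-0.1,2.7],"claw":1},{"xyz":[29.1,1.1,0.1],"delta_rot":[-0.1,-0.1,2.7],"claw":1},{"xyz":[29.1,1.1,0.1],"delta_rot":[-0.1,-0.1,2.7],"claw":1},{"xyz":[29.1,1.1,0.1],"delta_rot":[-0.1,-0.1,2.7],"claw":1}])

```text
time: 5.75
ee_pos: [0.4404, 0.04, 0.1602]
tool_rot: [[-0.185, 0.983, -0.001], [0.983, 0.185, 0.0], [0.0, -0.001, -1.0]]
ft_force: [-0.8, -0.4, -2.9]
gripper_width: 0.295
```

```bash
python3 - <<'E'
from h import *
st();to([.440,.0413,.130],10.7);st()
cv2.imwrite("pics/s3.png",cv2.resize(r.read_camera("scene")[200:300,270:400,::-1],None,fx=6,fy=6,interpolation=cv2.INTER_CUBIC))
cv2.imwrite("pics/t3.png",cv2.resize(r.read_camera("top")[170:290,210:340,::-1],None,fx=5,fy=5,interpolation=cv2.INTER_CUBIC))
E
```

```text
t 5.75 p [0.4404 0.04   0.1602] yaw 10.65 tilt z [-0.0009  0.0001] F [-0.75 -0.42 -2.93] M [-0.05  0.06 -0.01] w 27.5
to [0.44, 0.0413, 0.13] 10.7 xyz cm [ 0.13 -0.01  3.02] rot [-0.05 -0.02 -0.05]
t 5.75 p [0.4404 0.04   0.1602] yaw 10.65 tilt z [-0.0009  0.0001] F [-0.75 -0.42 -2.93] M [-0.05  0.06 -0.01] w 27.5
```

View pics/s3.png

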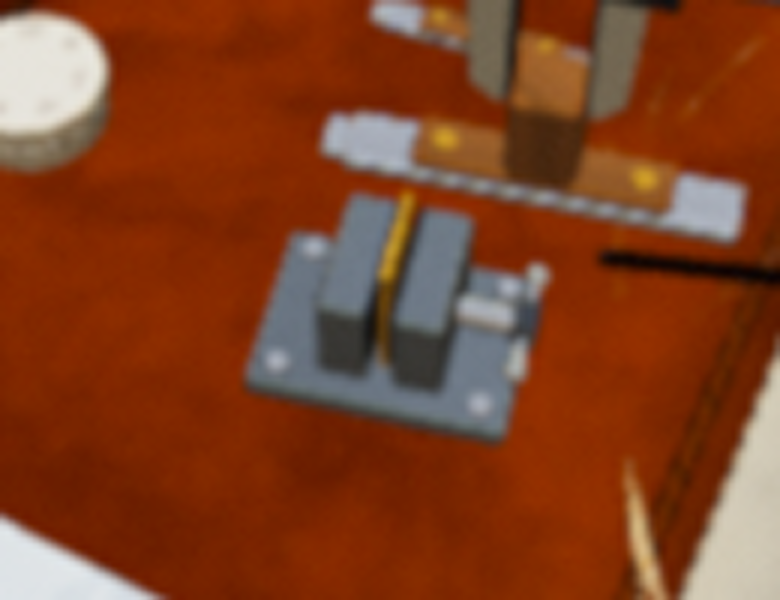

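View pics/t3.png

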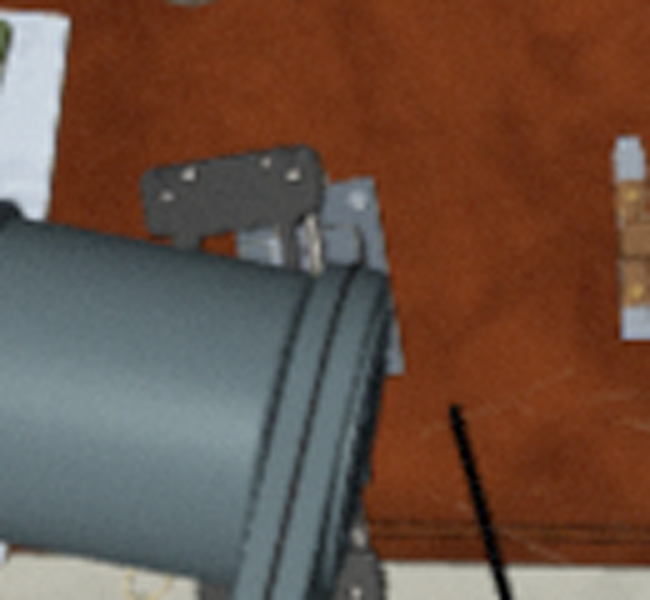

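```bash
python3 - <<'E'
from h import *
J=np.array([.494,.0515]);y=np.radians(10.7);u=np.array([np.cos(y),np.sin(y)]);w=np.array([-u[1],u[0]])
for z in(.06,.072,.076,.08,.084,.088):
  print(z,[((proj("scene",np.r_[J+(sx*2*u+t*22*w)/1e3,z])-[299.5,219.5])*7).round(0) for sx in(-1,1) for t in (1,-1)])
E
```

```text
0.06 [array([239., 219.]), array([269., 119.]), array([228., 217.]), array([258., 117.])]
0.072 [array([240., 198.]), array([269.,  98.]), array([228., 196.]), array([258.,  96.])]
0.076 [array([240., 191.]), array([270.,  91.]), array([228., 189.]), array([259.,  89.])]
0.08 [array([240., 184.]), array([270.,  84.]), array([228., 182.]), array([259.,  82.])]
0.084 [array([240., 177.]), array([270.,  77.]), array([228., 175.]), array([259.,  75.])]
0.088 [array([240., 170.]), array([270.,  70.]), array([228., 168.]), array([259.,  67.])]
```

Plate edge estimated at z≈0.080±0.003, so contact is at TCP ≈0.118. Lowering to 0.126, then feeling.

>>> servo_tool(rows=[{"xyz":[0.1,0,1.5],"delta_rot":[0,0,0],"claw":1},{"xyz":[0.1,0,3.0],"delta_rot":[0,0,0],"claw":1},{"xyz":[0.1,0,3.4],"delta_rot":[0,0,0],"claw":1},{"xyz":[0.1,0,3.4],"delta_rot":[0,0,0],"claw":1},{"xyz":[0.1,0,3.4],"delta_rot":[0,0,0],"claw":1}])

```text
time: 6.48
ee_pos: [0.4407, 0.0409, 0.127]
tool_rot: [[-0.184, 0.983, 0.001], [0.983, 0.184, 0.0], [-0.0, 0.001, -1.0]]
ft_force: [-0.9, -0.9, -2.8]
gripper_width: 0.298
```

>>> servo_tool(rows=[{"xyz":[0,0,0.2],"delta_rot":[0,0,0],"claw":1},{"xyz":[0,0,0.2],"delta_rot":[0,0,0],"claw":1}])

```text
time: 6.72
ee_pos: [0.4408, 0.0409, 0.1252]
tool_rot: [[-0.185, 0.983, 0.001], [0.983, 0.185, -0.0], [-0.0, 0.001, -1.0]]
ft_force: [0.1, 0.2, -2.1]
gripper_width: 0.298
```

>>> servo_tool(rows=[{"xyz":[0,0,0.15],"delta_rot":[0,0,0],"claw":1},{"xyz":[0,0,0.15],"delta_rot":[0,0,0],"claw":1}])

```text
time: 6.98
ee_pos: [0.4407, 0.041, 0.1236]
tool_rot: [[-0.185, 0.983, 0.001], [0.983, 0.185, 0.0], [-0.0, 0.001, -1.0]]
ft_force: [0.0, -0.5, -4.5]
gripper_width: 0.294
```

>>> servo_tool(rows=[{"xyz":[0,0,0.1],"delta_rot":[0,0,0],"claw":1},{"xyz":[0,0,0.1],"delta_rot":[0,0,0],"claw":1}])

```text
time: 7.22
ee_pos: [0.4406, 0.041, 0.1224]
tool_rot: [[-0.185, 0.983, 0.0], [0.983, 0.185, 0.0], [-0.0, 0.0, -1.0]]
ft_force: [-1.1, -0.4, -2.9]
gripper_width: 0.297
```

>>> servo_tool(rows=[{"xyz":[0,0,0.1],"delta_rot":[0,0,0],"claw":1},{"xyz":[0,0,0.1],"delta_rot":[0,0,0],"claw":1}])

```text
time: 7.48
ee_pos: [0.4406, 0.041, 0.1214]
tool_rot: [[-0.185, 0.983, 0.0], [0.983, 0.185, 0.0], [0.0, 0.0, -1.0]]
ft_force: [0.2, -0.1, -2.1]
gripper_width: 0.293
```

>>> servo_tool(rows=[{"xyz":[0,0,0.1],"delta_rot":[0,0,0],"claw":1},{"xyz":[0,0,0.1],"delta_rot":[0,0,0],"claw":1}])

```text
time: 7.72
ee_pos: [0.4404, 0.041, 0.1203]
tool_rot: [[-0.185, 0.983, -0.0], [0.983, 0.185, 0.0], [0.0, 0.0, -1.0]]
ft_force: [0.2, -1.2, -3.6]
gripper_width: 0.294
```

>>> servo_tool(rows=[{"xyz":[0,0,0.1],"delta_rot":[0,0,0],"claw":1},{"xyz":[0,0,0.1],"delta_rot":[0,0,0],"claw":1}])

```text
time: 7.98
ee_pos: [0.4404, 0.041, 0.1192]
tool_rot: [[-0.185, 0.983, -0.0], [0.983, 0.185, 0.0], [0.0, -0.0, -1.0]]
ft_force: [0.4, 0.4, -2.8]
gripper_width: 0.295
```

>>> servo_tool(rows=[{"xyz":[0,0,0.1],"delta_rot":[0,0,0],"claw":1},{"xyz":[0,0,0.1],"delta_rot":[0,0,0],"claw":1}])

```text
time: 8.22
ee_pos: [0.4403, 0.041, 0.1181]
tool_rot: [[-0.185, 0.983, -0.0], [0.983, 0.185, 0.0], [0.0, -0.0, -1.0]]
ft_force: [0.3, -0.0, -2.3]
gripper_width: 0.297
```

>>> servo_tool(rows=[{"xyz":[0,0,0.1],"delta_rot":[0,0,0],"claw":1},{"xyz":[0,0,0.1],"delta_rot":[0,0,0],"claw":1}])

```text
time: 8.48
ee_pos: [0.4402, 0.0411, 0.117]
tool_rot: [[-0.185, 0.983, -0.001], [0.983, 0.185, 0.0], [0.0, -0.0, -1.0]]
ft_force: [0.5, 0.5, -3.3]
gripper_width: 0.294
```

>>> servo_tool(rows=[{"xyz":[0,0,0.1],"delta_rot":[0,0,0],"claw":1},{"xyz":[0,0,0.1],"delta_rot":[0,0,0],"claw":1}])

```text
time: 8.72
ee_pos: [0.4401, 0.0411, 0.1159]
tool_rot: [[-0.185, 0.983, -0.001], [0.983, 0.185, 0.0], [0.0, -0.001, -1.0]]
ft_force: [0.1, -0.1, -3.0]
gripper_width: 0.293
```

```bash
python3 - <<'E'
from h import *
st()
E
```

```text
t 8.72 p [0.4401 0.0411 0.1159] yaw 10.63 tilt z [-0.0008  0.0003] F [ 0.12 -0.06 -3.04] M [-0.09 -0.01  0.04] w 27.2
```

>>> servo_tool(rows=[{"xyz":[0,0,0.1],"delta_rot":[0,0,0],"claw":1},{"xyz":[0,0,0.1],"delta_rot":[0,0,0],"claw":1}])

```text
time: 8.98
ee_pos: [0.4402, 0.041, 0.1149]
tool_rot: [[-0.185, 0.983, -0.001], [0.983, 0.185, 0.0], [0.0, -0.001, -1.0]]
ft_force: [-0.2, -0.8, -2.3]
gripper_width: 0.296
```

>>> servo_tool(rows=[{"xyz":[0,0,0.1],"delta_rot":[0,0,0],"claw":1},{"xyz":[0,0,0.1],"delta_rot":[0,0,0],"claw":1}])

```text
time: 9.22
ee_pos: [0.4404, 0.041, 0.1142]
tool_rot: [[-0.184, 0.983, -0.0], [0.983, 0.184, 0.0], [0.0, -0.0, -1.0]]
ft_force: [-0.3, -0.7, 0.9]
gripper_width: 0.294
```

```bash
python3 - <<'E'
from h import *
st()
cv2.imwrite("pics/s4.png",cv2.resize(r.read_camera("scene")[200:300,270:400,::-1],None,fx=6,fy=6,interpolation=cv2.INTER_CUBIC))
E
```

```text
t 9.22 p [0.4404 0.041  0.1142] yaw 10.63 tilt z [-0.0001  0.0001] F [-0.31 -0.68  0.91] M [-0.05  0.03 -0.  ] w 27.4
```

View pics/s4.png

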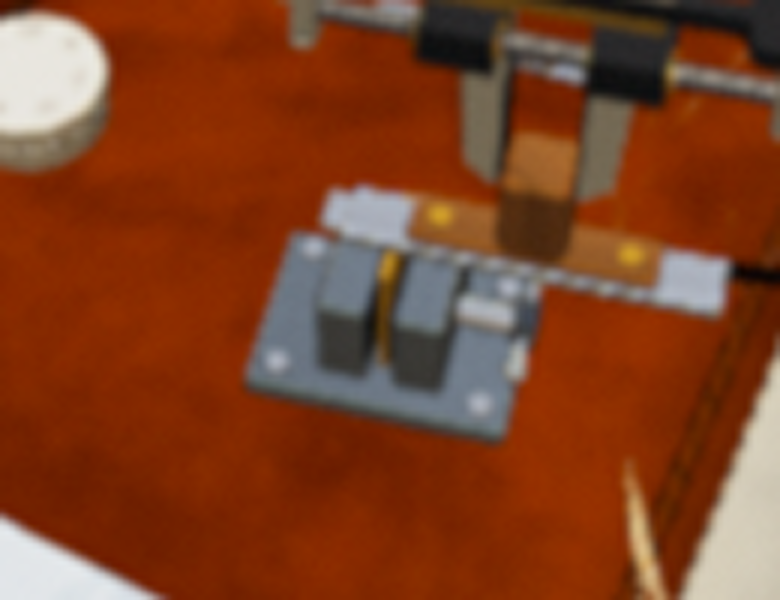

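Contact at ≈0.115 (image shows the file resting over the plate at its front part). Pressing on.

>>> servo_tool(rows=[{"xyz":[0,0,0.1],"delta_rot":[0,0,0],"claw":1},{"xyz":[0,0,0.1],"delta_rot":[0,0,0],"claw":1}])

```text
time: 9.52
ee_pos: [0.4406, 0.0409, 0.1134]
tool_rot: [[-0.185, 0.983, 0.0], [0.983, 0.185, -0.0], [-0.0, 0.0, -1.0]]
ft_force: [-1.6, -0.4, 2.4]
gripper_width: 0.299
```

```bash
python3 - <<'E'
from h import *
st()
E
```

```text
t 9.53 p [0.4406 0.0409 0.1134] yaw 10.64 tilt z [ 0.0004 -0.0001] F [-1.6  -0.4   2.41] M [-0.04  0.12 -0.05] w 27.8
```

>>> servo_tool(rows=[{"xyz":[0,0,0.1],"delta_rot":[0,0,0],"claw":1},{"xyz":[0,0,0.15],"delta_rot":[0,0,0],"claw":1},{"xyz":[0,0.5,0.15],"delta_rot":[0,0,0],"claw":1},{"xyz":[0,1.2,0.15],"delta_rot":[0,0,0],"claw":1},{"xyz":[0,2.0,0.15],"delta_rot":[0,0,0],"claw":1}])

```text
time: 10.15
ee_pos: [0.4592, 0.0445, 0.1121]
tool_rot: [[-0.185, 0.983, -0.002], [0.983, 0.185, -0.0], [-0.0, -0.002, -1.0]]
ft_force: [-5.9, -1.1, 7.6]
gripper_width: 0.296
```

```bash
python3 - <<'E'
from h import *
st()
E
```

```text
t 10.15 p [0.4592 0.0445 0.1121] yaw 10.65 tilt z [-0.002  -0.0004] F [-5.89 -1.06  7.55] M [-0.23  1.    0.03] w 27.5
```

>>> servo_tool(rows=[{"xyz":[0,0.8,0.03],"delta_rot":[0,0,0],"claw":1},{"xyz":[0,1.6,0.03],"delta_rot":[0,0,0],"claw":1},{"xyz":[0,2.4,0.03],"delta_rot":[0,0,0],"claw":1},{"xyz":[0,3.2,0.03],"delta_rot":[0,0,0],"claw":1}])

```text
time: 10.65
ee_pos: [0.4892, 0.0504, 0.1119]
tool_rot: [[-0.185, 0.983, -0.005], [0.983, 0.185, -0.001], [0.0, -0.005, -1.0]]
ft_force: [-6.4, -0.9, 9.1]
gripper_width: 0.297
```

```bash
python3 - <<'E'
from h import *
st()
E
```

```text
t 10.65 p [0.4892 0.0504 0.1119] yaw 10.67 tilt z [-0.0052 -0.0008] F [-6.44 -0.91  9.06] M [-0.25  1.45  0.06] w 27.7
```

>>> servo_tool(rows=[{"xyz":[0,0.8,0.01],"delta_rot":[-0.3,0,0],"claw":1},{"xyz":[0,1.6,0.01],"delta_rot":[-0.3,0,0],"claw":1},{"xyz":[0,2.4,0.01],"delta_rot":[-0.3,0,0],"claw":1}])

```text
time: 11.02
ee_pos: [0.5112, 0.0547, 0.1117]
tool_rot: [[-0.185, 0.983, -0.004], [0.983, 0.185, -0.0], [0.001, -0.004, -1.0]]
ft_force: [-5.1, -0.6, 9.7]
gripper_width: 0.294
```

```bash
python3 - <<'E'
from h import *
st()
E
```

```text
t 11.03 p [0.5112 0.0547 0.1117] yaw 10.69 tilt z [-0.0037 -0.0002] F [-5.15 -0.61  9.73] M [-0.22  1.57 -0.02] w 27.4
```

>>> servo_tool(rows=[{"xyz":[0,0.8,-0.01],"delta_rot":[-0.2,0,0],"claw":1},{"xyz":[0,1.6,-0.02],"delta_rot":[-0.2,0,0],"claw":1},{"xyz":[0,2.4,-0.02],"delta_rot":[-0.2,0,0],"claw":1},{"xyz":[0,3.2,-0.02],"delta_rot":[-0.2,0,0],"claw":1},{"xyz":[0,3.8,-0.02],"delta_rot":[-0.2,0,0],"claw":1}])

```text
time: 11.65
ee_pos: [0.547, 0.0618, 0.1115]
tool_rot: [[-0.186, 0.983, -0.004], [0.983, 0.186, 0.0], [0.001, -0.004, -1.0]]
ft_force: [-4.3, -0.1, 5.1]
gripper_width: 0.294
```

```bash
python3 - <<'E'
from h import *
st()
E
```

```text
t 11.65 p [0.547  0.0618 0.1115] yaw 10.71 tilt z [-0.0042  0.0002] F [-4.33 -0.15  5.09] M [-0.3   1.49  0.01] w 27.4
```

First stroke done (10–12 N, 8 N at the end). Lifting with a slight forward drift.

>>> servo_tool(rows=[{"xyz":[0,0.4,-0.4],"delta_rot":[0,0,0],"claw":1},{"xyz":[0,0.5,-1.5],"delta_rot":[0,0,0],"claw":1},{"xyz":[0,0.5,-2.5],"delta_rot":[-0.2,0,0],"claw":1},{"xyz":[0,0.5,-2.5],"delta_rot":[-0.2,0,0],"claw":1}])

```text
time: 12.15
ee_pos: [0.5529, 0.0626, 0.1377]
tool_rot: [[-0.186, 0.983, 0.002], [0.983, 0.186, 0.001], [0.0, 0.002, -1.0]]
ft_force: [-1.2, -0.1, -3.4]
gripper_width: 0.295
```

```bash
python3 - <<'E'
from h import *
st();to([.4405,.041,.137],10.7);to([.4405,.041,.116],10.7)
cv2.imwrite("pics/s5.png",cv2.resize(r.read_camera("scene")[200:300,270:400,::-1],None,fx=6,fy=6,interpolation=cv2.INTER_CUBIC))
E
```

```text
t 12.15 p [0.5529 0.0626 0.1377] yaw 10.71 tilt z [0.002  0.0007] F [-1.25 -0.14 -3.37] M [-0.05  0.03  0.01] w 27.4
to [0.4405, 0.041, 0.137] 10.7 xyz cm [ -0.04 -11.45   0.05] rot [ 0.12 -0.02  0.01]
to [0.4405, 0.041, 0.116] 10.7 xyz cm [ -0.04 -11.45   2.15] rot [ 0.12 -0.02  0.01]
```

View pics/s5.png

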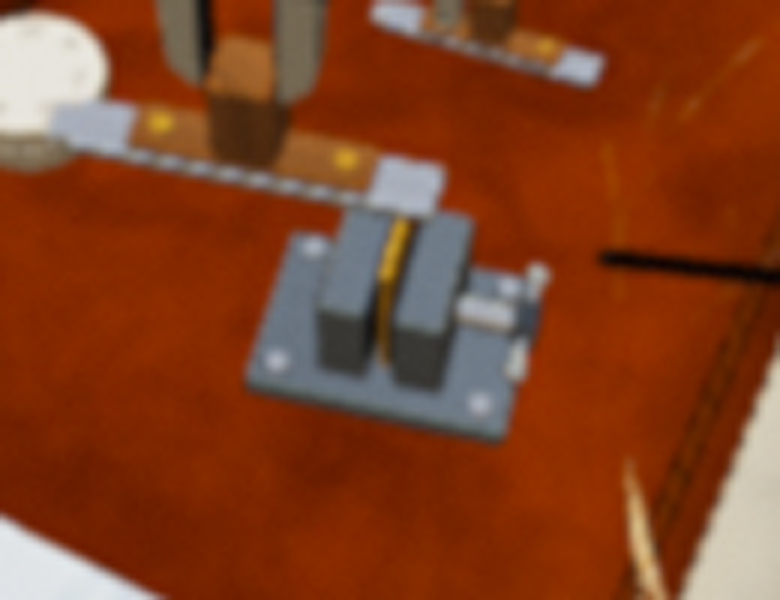

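The file is clear, level, and the plate upright. Returning aloft, then down to just above contact.

>>> servo_tool(rows=[{"xyz":[0,-3,0],"delta_rot":[0.1,0,0],"claw":1},{"xyz":[0,-7,0],"delta_rot":[0.1,0,0],"claw":1},{"xyz":[0,-10,0],"delta_rot":[0.1,0,0],"claw":1},{"xyz":[0,-11.5,0],"delta_rot":[0.1,0,0],"claw":1},{"xyz":[0,-11.5,0],"delta_rot":[0.1,0,0],"claw":1},{"xyz":[0,-11.5,0],"delta_rot":[0.1,0,0],"claw":1},{"xyz":[0,-11.5,1.2],"delta_rot":[0.1,0,0],"claw":1},{"xyz":[0,-11.5,1.9],"delta_rot":[0.1,0,0],"claw":1},{"xyz":[0,-11.5,1.9],"delta_rot":[0.1,0,0],"claw":1},{"xyz":[0,-11.5,1.9],"delta_rot":[0.1,0,0],"claw":1}])

```text
time: 13.45
ee_pos: [0.4395, 0.0413, 0.1179]
tool_rot: [[-0.186, 0.983, -0.001], [0.983, 0.186, 0.001], [0.001, -0.001, -1.0]]
ft_force: [0.0, 0.6, -3.5]
gripper_width: 0.295
```

```bash
python3 - <<'E'
from h import *
st();to([.4405,.041,.1120],10.7)
E
```

```text
t 13.45 p [0.4395 0.0413 0.1179] yaw 10.71 tilt z [-0.0014  0.0005] F [ 0.04  0.57 -3.54] M [-0.07  0.02 -0.01] w 27.4
to [0.4405, 0.041, 0.112] 10.7 xyz cm [-0.05  0.09  0.59] rot [-0.07 -0.04  0.01]
```

>>> servo_tool(rows=[{"xyz":[0,0,0.3],"delta_rot":[-0.1,0,0],"claw":1},{"xyz":[0,0,0.5],"delta_rot":[-0.1,0,0],"claw":1},{"xyz":[0,0,0.6],"delta_rot":[-0.1,0,0],"claw":1},{"xyz":[0,0.5,0.6],"delta_rot":[-0.1,0,0],"claw":1},{"xyz":[0,1.2,0.6],"delta_rot":[-0.1,0,0],"claw":1},{"xyz":[0,2.0,0.6],"delta_rot":[-0.1,0,0],"claw":1}])

```text
time: 14.2
ee_pos: [0.4583, 0.045, 0.1124]
tool_rot: [[-0.186, 0.983, -0.001], [0.983, 0.186, 0.0], [0.001, -0.001, -1.0]]
ft_force: [-5.0, -1.5, 7.2]
gripper_width: 0.295
```

```bash
python3 - <<'E'
from h import *
st()
E
```

```text
t 14.2 p [0.4583 0.045  0.1124] yaw 10.72 tilt z [-0.0014  0.0004] F [-4.96 -1.45  7.19] M [-0.16  0.96  0.04] w 27.4
```

>>> servo_tool(rows=[{"xyz":[0,0.8,0.02],"delta_rot":[-0.1,0,0],"claw":1},{"xyz":[0,1.6,0.03],"delta_rot":[-0.1,0,0],"claw":1},{"xyz":[0,2.4,0.03],"delta_rot":[-0.2,0,0],"claw":1},{"xyz":[0,3.2,0.03],"delta_rot":[-0.2,0,0],"claw":1},{"xyz":[0,4.0,0.03],"delta_rot":[-0.2,0,0],"claw":1},{"xyz":[0,4.8,0.04],"delta_rot":[-0.2,0,0],"claw":1}])

```text
time: 14.95
ee_pos: [0.5042, 0.0538, 0.1123]
tool_rot: [[-0.186, 0.982, -0.001], [0.982, 0.186, 0.001], [0.001, -0.001, -1.0]]
ft_force: [-4.7, -0.9, 7.5]
gripper_width: 0.295
```

```bash
python3 - <<'E'
from h import *
st()
E
```

```text
t 14.95 p [0.5042 0.0538 0.1123] yaw 10.74 tilt z [-0.0007  0.0006] F [-4.68 -0.93  7.51] M [-0.2   1.33  0.03] w 27.5
```

F≈10.5 N. Finishing the stroke and lifting.

>>> servo_tool(rows=[{"xyz":[0,0.8,0.03],"delta_rot":[0,0,0],"claw":1},{"xyz":[0,1.6,0.04],"delta_rot":[0,0,0],"claw":1},{"xyz":[0,2.4,0.06],"delta_rot":[0,0,0],"claw":1},{"xyz":[0,3.2,0.07],"delta_rot":[0,0,0],"claw":1},{"xyz":[0,4.0,0.07],"delta_rot":[0,0,0],"claw":1},{"xyz":[0,4.6,0.07],"delta_rot":[0,0,0],"claw":1}])

```text
time: 15.7
ee_pos: [0.548, 0.0624, 0.1116]
tool_rot: [[-0.187, 0.982, -0.004], [0.982, 0.187, 0.0], [0.001, -0.004, -1.0]]
ft_force: [-4.0, -1.1, 5.3]
gripper_width: 0.295
```

>>> servo_tool(rows=[{"xyz":[0,0.4,-0.4],"delta_rot":[0,0,0],"claw":1},{"xyz":[0,0.5,-1.5],"delta_rot":[0,0,0],"claw":1},{"xyz":[0,0.5,-2.5],"delta_rot":[0,0,0],"claw":1},{"xyz":[0,0.5,-2.5],"delta_rot":[0,0,0],"claw":1}])

```text
time: 16.2
ee_pos: [0.5539, 0.0632, 0.1379]
tool_rot: [[-0.187, 0.982, -0.002], [0.982, 0.187, 0.0], [0.0, -0.002, -1.0]]
ft_force: [0.1, -0.8, -2.0]
gripper_width: 0.297
```

```bash
python3 - <<'E'
from h import *
st();to([.4405,.041,.118],10.7)
E
```

```text
t 16.2 p [0.5539 0.0632 0.1379] yaw 10.76 tilt z [-0.0016  0.0002] F [ 0.05 -0.82 -1.97] M [-0.01 -0.03  0.02] w 27.6
to [0.4405, 0.041, 0.118] 10.7 xyz cm [ -0.07 -11.56   2.01] rot [-0.09 -0.03  0.06]
```

Stroke 2 done. Third round.

>>> servo_tool(rows=[{"xyz":[0,-3,0],"delta_rot":[-0.1,0,0],"claw":1},{"xyz":[0,-7,0],"delta_rot":[-0.1,0,0],"claw":1},{"xyz":[0,-10,0],"delta_rot":[-0.1,0,0],"claw":1},{"xyz":[-0.1,-11.5,0],"delta_rot":[-0.1,0,0],"claw":1},{"xyz":[-0.1,-11.5,0],"delta_rot":[-0.1,0,0],"claw":1},{"xyz":[-0.1,-11.5,0],"delta_rot":[-0.1,0,0],"claw":1},{"xyz":[-0.1,-11.5,1.2],"delta_rot":[-0.1,0,0],"claw":1},{"xyz":[-0.1,-11.5,2.0],"delta_rot":[-0.1,0,0],"claw":1},{"xyz":[-0.1,-11.5,2.0],"delta_rot":[-0.1,0,0],"claw":1},{"xyz":[-0.1,-11.5,2.0],"delta_rot":[-0.1,0,0],"claw":1}])

```text
time: 17.45
ee_pos: [0.4412, 0.0408, 0.1179]
tool_rot: [[-0.187, 0.982, -0.0], [0.982, 0.187, 0.001], [0.001, -0.0, -1.0]]
ft_force: [-1.1, -0.3, -3.0]
gripper_width: 0.295
```

```bash
python3 - <<'E'
from h import *
st();to([.4405,.041,.1119],10.7)
E
```

```text
t 17.45 p [0.4412 0.0408 0.1179] yaw 10.76 tilt z [-0.0002  0.0006] F [-1.14 -0.35 -3.04] M [-0.09  0.   -0.01] w 27.4
to [0.4405, 0.041, 0.1119] 10.7 xyz cm [ 0.03 -0.07  0.6 ] rot [-0.   -0.03  0.06]
```

>>> servo_tool(rows=[{"xyz":[0,0,0.3],"delta_rot":[0,0,0],"claw":1},{"xyz":[0,0,0.5],"delta_rot":[0,0,0],"claw":1},{"xyz":[0,0,0.6],"delta_rot":[0,0,0],"claw":1},{"xyz":[0,0.5,0.6],"delta_rot":[0,0,0],"claw":1},{"xyz":[0,1.2,0.6],"delta_rot":[0,0,0],"claw":1},{"xyz":[0,2.0,0.6],"delta_rot":[0,0,0],"claw":1}])

```text
time: 18.2
ee_pos: [0.4599, 0.0444, 0.1124]
tool_rot: [[-0.187, 0.982, -0.002], [0.982, 0.187, 0.0], [0.0, -0.002, -1.0]]
ft_force: [-5.5, -0.6, 7.7]
gripper_width: 0.291
```

>>> servo_tool(rows=[{"xyz":[0,0.8,0.02],"delta_rot":[-0.1,0,0],"claw":1},{"xyz":[0,1.6,0.03],"delta_rot":[-0.1,0,0],"claw":1},{"xyz":[0,2.4,0.03],"delta_rot":[-0.2,0,0],"claw":1},{"xyz":[0,3.2,0.03],"delta_rot":[-0.2,0,0],"claw":1},{"xyz":[0,4.0,0.03],"delta_rot":[-0.2,0,0],"claw":1},{"xyz":[0,4.8,0.04],"delta_rot":[-0.2,0,0],"claw":1}])

```text
time: 18.95
ee_pos: [0.5059, 0.0533, 0.1122]
tool_rot: [[-0.187, 0.982, -0.001], [0.982, 0.187, 0.0], [0.001, -0.001, -1.0]]
ft_force: [-4.5, -0.8, 6.6]
gripper_width: 0.297
```

>>> servo_tool(rows=[{"xyz":[0,0.8,0.03],"delta_rot":[0,0,0],"claw":1},{"xyz":[0,1.6,0.04],"delta_rot":[0,0,0],"claw":1},{"xyz":[0,2.4,0.06],"delta_rot":[0,0,0],"claw":1},{"xyz":[0,3.2,0.07],"delta_rot":[0,0,0],"claw":1},{"xyz":[0,4.0,0.08],"delta_rot":[0,0,0],"claw":1},{"xyz":[0,4.6,0.08],"delta_rot":[0,0,0],"claw":1}])

```text
time: 19.7
ee_pos: [0.5496, 0.0619, 0.1114]
tool_rot: [[-0.188, 0.982, -0.005], [0.982, 0.188, 0.0], [0.001, -0.005, -1.0]]
ft_force: [-3.4, -0.9, 5.8]
gripper_width: 0.297
```

>>> servo_tool(rows=[{"xyz":[0,0.4,-0.4],"delta_rot":[0,0,0],"claw":1},{"xyz":[0,0.5,-1.5],"delta_rot":[0,0,0],"claw":1},{"xyz":[0,0.5,-2.5],"delta_rot":[0,0,0],"claw":1},{"xyz":[0,0.5,-2.5],"delta_rot":[0,0,0],"claw":1}])

```text
time: 20.2
ee_pos: [0.5556, 0.0628, 0.1377]
tool_rot: [[-0.188, 0.982, -0.002], [0.982, 0.188, -0.0], [0.0, -0.002, -1.0]]
ft_force: [-0.6, -1.2, -2.5]
gripper_width: 0.293
```

```bash
python3 - <<'E'
from h import *
st();to([.4405,.041,.118],10.7)
E
```

```text
t 20.2 p [0.5556 0.0628 0.1377] yaw 10.81 tilt z [-0.0022 -0.0001] F [-0.57 -1.15 -2.55] M [-0.08  0.02  0.01] w 27.3
to [0.4405, 0.041, 0.118] 10.7 xyz cm [  0.02 -11.71   2.  ] rot [-0.12 -0.02  0.11]
```

Three good strokes; I'll add a fourth as margin ("at least three").

>>> servo_tool(rows=[{"xyz":[0,-3,0],"delta_rot":[-0.1,0,0.1],"claw":1},{"xyz":[0,-7,0],"delta_rot":[-0.1,0,0.1],"claw":1},{"xyz":[0,-10,0],"delta_rot":[-0.1,0,0.1],"claw":1},{"xyz":[0,-11.8,0],"delta_rot":[-0.1,0,0.1],"claw":1},{"xyz":[0,-11.8,0],"delta_rot":[-0.1,0,0.1],"claw":1},{"xyz":[0,-11.8,0],"delta_rot":[-0.1,0,0.1],"claw":1},{"xyz":[0,-11.8,1.2],"delta_rot":[-0.1,0,0.1],"claw":1},{"xyz":[0,-11.8,2.0],"delta_rot":[-0.1,0,0.1],"claw":1},{"xyz":[0,-11.8,2.0],"delta_rot":[-0.1,0,0.1],"claw":1},{"xyz":[0,-11.8,2.0],"delta_rot":[-0.1,0,0.1],"claw":1}])

```text
time: 21.45
ee_pos: [0.4397, 0.0407, 0.1178]
tool_rot: [[-0.186, 0.983, -0.001], [0.983, 0.186, 0.0], [0.0, -0.001, -1.0]]
ft_force: [0.6, 0.9, -1.5]
gripper_width: 0.296
```

```bash
python3 - <<'E'
from h import *
st();to([.4395,.041,.1119],10.7)
E
```

```text
t 21.45 p [0.4397 0.0407 0.1178] yaw 10.72 tilt z [-0.0009  0.0003] F [ 0.59  0.86 -1.49] M [-0.03  0.    0.04] w 27.5
to [0.4395, 0.041, 0.1119] 10.7 xyz cm [ 0.04 -0.02  0.59] rot [-0.05 -0.03  0.02]
```

>>> servo_tool(rows=[{"xyz":[0,0,0.3],"delta_rot":[0,0,0],"claw":1},{"xyz":[0,0,0.5],"delta_rot":[0,0,0],"claw":1},{"xyz":[0,0,0.6],"delta_rot":[0,0,0],"claw":1},{"xyz":[0,0.5,0.6],"delta_rot":[0,0,0],"claw":1},{"xyz":[0,1.2,0.6],"delta_rot":[0,0,0],"claw":1},{"xyz":[0,2.0,0.6],"delta_rot":[0,0,0],"claw":1}])

```text
time: 22.2
ee_pos: [0.4585, 0.0442, 0.1123]
tool_rot: [[-0.186, 0.983, -0.003], [0.983, 0.186, -0.0], [0.0, -0.003, -1.0]]
ft_force: [-6.2, -1.6, 7.9]
gripper_width: 0.295
```

>>> servo_tool(rows=[{"xyz":[0,0.8,0.02],"delta_rot":[-0.1,0,0],"claw":1},{"xyz":[0,1.6,0.03],"delta_rot":[-0.1,0,0],"claw":1},{"xyz":[0,2.4,0.03],"delta_rot":[-0.2,0,0],"claw":1},{"xyz":[0,3.2,0.03],"delta_rot":[-0.2,0,0],"claw":1},{"xyz":[0,4.0,0.03],"delta_rot":[-0.2,0,0],"claw":1},{"xyz":[0,4.8,0.04],"delta_rot":[-0.2,0,0],"claw":1}])

```text
time: 22.95
ee_pos: [0.5045, 0.0531, 0.1122]
tool_rot: [[-0.187, 0.982, -0.002], [0.982, 0.187, 0.0], [0.0, -0.002, -1.0]]
ft_force: [-4.8, -1.5, 7.3]
gripper_width: 0.299
```

>>> servo_tool(rows=[{"xyz":[0,0.8,0.03],"delta_rot":[0,0,0],"claw":1},{"xyz":[0,1.6,0.04],"delta_rot":[0,0,0],"claw":1},{"xyz":[0,2.4,0.06],"delta_rot":[0,0,0],"claw":1},{"xyz":[0,3.2,0.08],"delta_rot":[0,0,0],"claw":1},{"xyz":[0,4.0,0.09],"delta_rot":[0,0,0],"claw":1},{"xyz":[0,4.8,0.09],"delta_rot":[0,0,0],"claw":1}])

```text
time: 23.7
ee_pos: [0.5502, 0.062, 0.1114]
tool_rot: [[-0.187, 0.982, -0.005], [0.982, 0.187, -0.0], [0.001, -0.005, -1.0]]
ft_force: [-3.2, -0.6, 5.8]
gripper_width: 0.294
```

>>> servo_tool(rows=[{"xyz":[0,0.4,-0.4],"delta_rot":[0,0,0],"claw":1},{"xyz":[0,0.5,-1.5],"delta_rot":[0,0,0],"claw":1},{"xyz":[0,0.5,-3.0],"delta_rot":[0,0,0],"claw":1},{"xyz":[0,0.5,-4.0],"delta_rot":[0,0,0],"claw":1},{"xyz":[0,0.5,-4.0],"delta_rot":[0,0,0],"claw":1}])

```text
time: 24.32
ee_pos: [0.5561, 0.0629, 0.1528]
tool_rot: [[-0.187, 0.982, -0.002], [0.982, 0.187, -0.001], [-0.0, -0.003, -1.0]]
ft_force: [-0.3, -0.2, -3.3]
gripper_width: 0.292
```

```bash
python3 - <<'E'
from h import *
st();to([.45,.257,.15],-2.6)
cv2.imwrite("pics/s6.png",r.read_camera("scene")[:,:,::-1])
E
```

```text
t 24.32 p [0.5561 0.0629 0.1528] yaw 10.77 tilt z [-0.0025 -0.0005] F [-0.31 -0.19 -3.31] M [-0.04  0.1  -0.03] w 27.2
to [0.45, 0.257, 0.15] -2.6 xyz cm [21.05 -6.79  0.3 ] rot [-0.14  0.02 13.37]
```

View pics/s6.png

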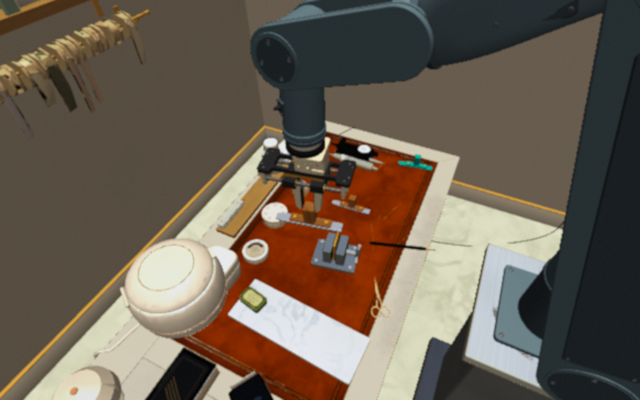

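>>> servo_tool(rows=[{"xyz":[4,-2,0.2],"delta_rot":[-0.1,0,5],"claw":1},{"xyz":[9,-4,0.2],"delta_rot":[-0.1,0,10],"claw":1},{"xyz":[14,-6,0.2],"delta_rot":[-0.1,0,13.4],"claw":1},{"xyz":[18,-7,0.2],"delta_rot":[-0.1,0,13.4],"claw":1},{"xyz":[21,-7.1,0.2],"delta_rot":[-0.1,0,13.4],"claw":1},{"xyz":[21,-7.1,0.2],"delta_rot":[-0.1,0,13.4],"claw":1},{"xyz":[21,-7.1,0.2],"delta_rot":[-0.1,0,13.4],"claw":1},{"xyz":[21,-7.1,3.0],"delta_rot":[-0.1,0,13.4],"claw":1},{"xyz":[21,-7.1,6.0],"delta_rot":[-0.1,0,13.4],"claw":1},{"xyz":[21,-7.1,8.5],"delta_rot":[-0.1,0,13.4],"claw":1},{"xyz":[21,-7.1,8.5],"delta_rot":[-0.1,0,13.4],"claw":1},{"xyz":[21,-7.1,8.5],"delta_rot":[-0.1,0,13.4],"claw":1}])

```text
time: 25.88
ee_pos: [0.4472, 0.2555, 0.0682]
tool_rot: [[0.047, 0.999, -0.001], [0.999, -0.047, -0.0], [-0.0, -0.001, -1.0]]
ft_force: [0.1, -0.8, -2.6]
gripper_width: 0.299
```

```bash
python3 - <<'E'
from h import *
st();to([.447,.257,.0485],-2.6)
cv2.imwrite("pics/s7.png",cv2.resize(r.read_camera("scene")[220:400,200:420,::-1],None,fx=3.5,fy=3.3,interpolation=cv2.INTER_CUBIC))
E
```

```text
t 25.88 p [0.4472 0.2555 0.0682] yaw -2.69 tilt z [-0.0011 -0.0001] F [ 0.14 -0.83 -2.59] M [-0.1   0.02  0.  ] w 27.8
to [0.447, 0.257, 0.0485] -2.6 xyz cm [ 0.15 -0.02  1.97] rot [-0.06  0.01 -0.09]
```

View pics/s7.png

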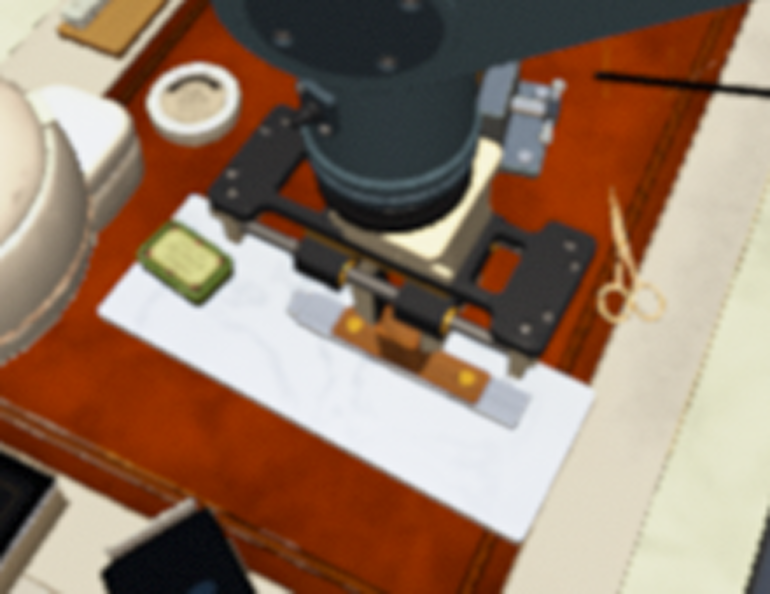

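Well over the tray, clear of the tin. Lowering.

>>> servo_tool(rows=[{"xyz":[0.1,0,1.0],"delta_rot":[0,0,0],"claw":1},{"xyz":[0.1,0,1.7],"delta_rot":[0,0,0],"claw":1},{"xyz":[0.1,0,1.9],"delta_rot":[0,0,0],"claw":1},{"xyz":[0.1,0,1.95],"delta_rot":[0,0,0],"claw":1},{"xyz":[0.1,0,1.95],"delta_rot":[0,0,0],"claw":1},{"xyz":[0.1,0,1.95],"delta_rot":[0,0,0],"claw":1}])

```text
time: 26.68
ee_pos: [0.4476, 0.2568, 0.0491]
tool_rot: [[0.047, 0.999, 0.0], [0.999, -0.047, 0.0], [0.0, 0.0, -1.0]]
ft_force: [-1.3, -0.8, -0.3]
gripper_width: 0.296
```

```bash
python3 - <<'E'
from h import *
st()
E
```

```text
t 26.68 p [0.4476 0.2568 0.0491] yaw -2.68 tilt z [0.0002 0.0004] F [-1.26 -0.78 -0.27] M [-0.1   0.26 -0.01] w 27.6
```

>>> servo_tool(rows=[{"xyz":[0,0,0.05],"delta_rot":[0,0,0],"claw":1},{"xyz":[0,0,0.05],"delta_rot":[0,0,0],"claw":1}])

```text
time: 26.92
ee_pos: [0.4476, 0.2568, 0.049]
tool_rot: [[0.047, 0.999, 0.0], [0.999, -0.047, 0.0], [0.0, 0.0, -1.0]]
ft_force: [-2.6, -1.4, 4.3]
gripper_width: 0.294
```

```bash
python3 - <<'E'
from h import *
st()
E
```

```text
t 26.93 p [0.4476 0.2568 0.049 ] yaw -2.67 tilt z [0.0004 0.0004] F [-2.56 -1.39  4.28] M [-0.21  0.58 -0.02] w 27.4
```

>>> servo_tool(rows=[{"xyz":[0,0,0],"delta_rot":[0,0,0],"claw":-1},{"xyz":[0,0,0],"delta_rot":[0,0,0],"claw":-1},{"xyz":[0,0,0],"delta_rot":[0,0,0],"claw":-1},{"xyz":[0,0,0],"delta_rot":[0,0,0],"claw":-1},{"xyz":[0,0,0],"delta_rot":[0,0,0],"claw":-1},{"xyz":[0,0,0],"delta_rot":[0,0,0],"claw":-1},{"xyz":[0,0,-2],"delta_rot":[0,0,0],"claw":-1},{"xyz":[0,0,-5],"delta_rot":[0,0,0],"claw":-1},{"xyz":[0,0,-9],"delta_rot":[0,0,0],"claw":-1},{"xyz":[0,0,-13],"delta_rot":[0,0,0],"claw":-1},{"xyz":[0,0,-15],"delta_rot":[0,0,0],"claw":-1},{"xyz":[0,0,-15],"delta_rot":[0,0,0],"claw":-1}])

```text
time: 28.42
ee_pos: [0.4486, 0.2572, 0.2007]
tool_rot: [[0.047, 0.999, 0.004], [0.999, -0.047, 0.002], [0.002, 0.004, -1.0]]
ft_force: [-0.0, 0.8, 1.1]
gripper_width: 1.005
```

```bash
python3 - <<'E'
from h import *
st()
a=r.read_camera("scene")[:,:,::-1];b=r.read_camera("wrist")[:,:,::-1]
cv2.imwrite("pics/s8.png",cv2.resize(a[120:400,150:470],None,fx=2.1,fy=2.1,interpolation=cv2.INTER_CUBIC));cv2.imwrite("pics/w8.png",b)
E
```

```text
t 28.43 p [0.4486 0.2572 0.2007] yaw -2.67 tilt z [0.0041 0.0016] F [-0.03  0.81  1.06] M [-0.04  0.05  0.01] w 93.5
```

View pics/s8.png

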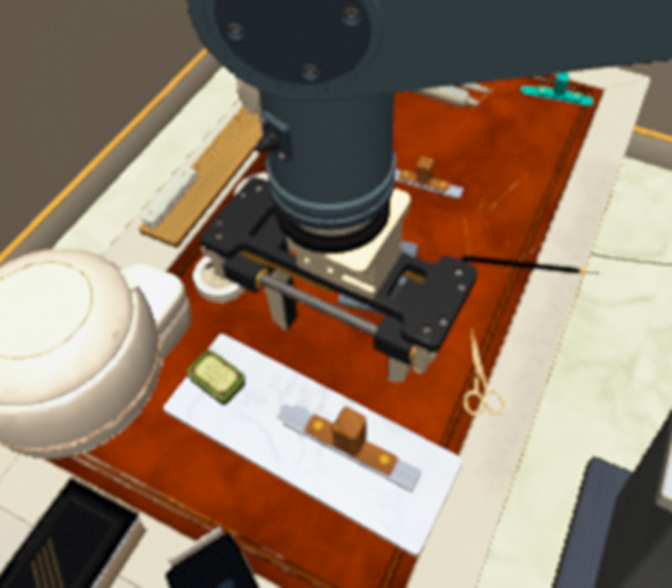

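View pics/w8.png

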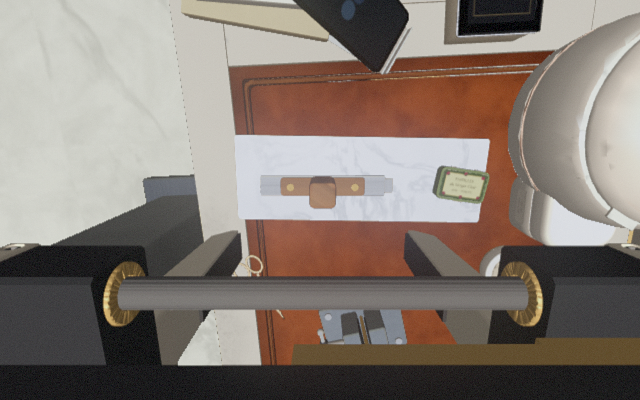

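The wrist view shows the file flat on the tray at (322,187), inside its edges (rows 136–220). It is about 40 px short of the tin at (461,183). The gripper is open and well above everything, so I'm handing in.

```bash
python3 - <<'E'
from h import *
print(r.finish_job())
E
```

```text
the job is handed in; nothing more can be done
None
```

I filed the plate's edge in four forward strokes, one more than the minimum. I then laid the file flat on the stone tray, let go of it and handed the job in at about 28 s.

- **Strokes:** each was about 110 mm long, from roughly 54 mm ahead of the file's centre to 54 mm behind it. I lifted the file about 26 mm or more after each stroke before bringing it back or carrying it off.
- **Force:** readings came out at about 10–12.5 N for most of each stroke and about 8–9 N at the very end. I could only read force at the end of each move call, with noise of about ±1 N, so peaks between readings were not measured.
- **Level:** the tool stayed within about 0.3° of level.
- **Plate:** I felt its edge at about 77 mm above the desk. The camera had suggested about 80 mm, within its stated ±3 mm.
- **Last look:** the scene and wrist pictures show the file flat on the tray, inside its edges and clear of the green tin. The gripper was open, about 15 cm above where it let go. The green tin and the smaller file look where they were. The arm hid part of the view, so I did not check the items behind the vise at the end; none of my moves went near them.

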